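# Clip the red cylinder key onto its anchor loop

### The job

Clip the red-handled cylinder key onto the steel anchor loop so that it cannot get lost: keeping it flat, push the mouth of its snap hook onto the loop's near upright leg (the one at the robot's end of the yellow plate) until the brass gate is pressed open, lets the leg through and springs shut again. Leave the key lying flat on the worktop with the leg caught inside the closed hook, and do not disturb the blue-handled key.

Things in the scene. Friction and masses are not known exactly. Their poses are not given: they have to be found in the camera images.
- red_key_grip (a point): Red-handled key, about 0.23 kg, standing flat on its handle: a red block 46 (x) x 22 (y) x 38 mm high; this point is on its middle, 26 mm above its underside. z up, x along the key to the hook's mouth. Flat steel hook, 8 to 16 mm above the underside, up to x=+107 mm: horns lead from 40 mm to a throat 24 mm wide round y=0, barred by the gate at x=+90 mm. Tail to x=-56 mm. It balances here.
- red_key_gate (a joint): Brass gate across the red hook's throat, rad: 0 shut, grows as pressed inwards (only way), stop 1.45. Hinged at the throat's -y side. Opening it takes a push of about 3 to 6 N. It snaps shut behind a leg pushed in along y=0 once the leg's centre is at x=+58 mm or less from the grip point; the bow stops it at x=+42 mm. Aim for x=+50 mm.
- loop_leg (a point): Near leg of the fixed loop, an inverted U of 7 mm steel rod on a yellow plate 110 x 38 x 4 mm. Point on the leg's axis, 24 mm above the worktop. z up, x towards the other leg, 80 mm on. Top bar: underside 45 mm, top 53 mm above the worktop: the hook enters level below it, moving along x. The plate begins 15 mm before the leg.
- blue_key_grip (a point): The same grip point on the blue-handled key, of the same shape as the red one; leave it alone.
Mind the look-alikes: they are no part of the job. What is shaped like the part that bears loop_leg but turquoise is not meant.

How it is judged:
By the outcome, as a careful person would: the job done as asked, in the order asked, and still so for the second after the job is handed in, with the robot touching nothing.
It also fails if it takes over 48 s, if anything falls off the work surface, if the arm or the gripper's body presses on something with over 40 N, if the wrist force passes 120 N, or if a joint passes its speed limit or range.

### The arm

A 6-joint arm with a two-finger parallel gripper is mounted at the origin on a cart in front of the work surface, level with it; the furniture and walls round the work are solid. World frame = base frame: x ahead of the robot, y to its left, z up, the work surface at z = 0. Lengths are in mm, angles in degrees, forces in N, time in s.
With the tool pointing down it reaches from about 350 to 850 mm from the base axis. Payload 8.1 kg.
Tool frame: the origin (TCP) lies at the very end of the fingers, on their centre line; the grasp point (between the pads) lies 19 mm behind it; z points along the fingers, y is the line along which they close (so a half turn about z gives the same grasp; the last joint's range is limited). The gripper opens to 85 mm and grips with 20 to 120 N. Pads are 22 mm wide; open, the fingers measure 114 mm over their backs; the gripper's body (76 mm by 85 mm) begins 54 mm behind the grasp point. The pads swing forward as they close: fully open they stand 13 mm farther back than shut.
Start: joints at [-4.893, 7.471, 85.268, -0, 87.261, -4.893], TCP at [600.004, 0.022, 207.792] pointing down, gripper open.
Joint ranges: [-169.43, 169.43], [-51.17, 129.36], [1.28, 143.12], [-76.62, 256.62], [0, 156.53], [-152.29, 152.29]. Speed limits (degrees/s): [136.94, 136.94, 159.86, 180, 180, 180].

### API

Orientations are given as [roll, pitch, yaw] about the fixed x, y, z axes, in that order (R = Rz(yaw) Ry(pitch) Rx(roll)).
In Python, from bench import sense, eyes, job, models gives the robot as it stands. The module is installed in compiled form; this text tells all that it offers.
- The arm moves only by the tool apply_moves, never from a script. Its argument "rows" is a list of rows, each a list of 6 numbers: the shift along the tool's x, y, z in mm, then the turn, a rotation vector about the tool's x, y, z in rad. In form: [[dx, dy, dz, rx, ry, rz], ...]. A call has exactly 5 rows; each row shifts and turns the commanded pose from where the row before left it, along the tool's axes as they then stand; what a row does not reach is not made up. A row lasts 1/8 s, in which the tool goes at most 62.5 mm and 10.7 degrees, less where a joint would pass 70% of its speed; a pose out of reach is approached as far as the arm can. A call is refused whole if a number of a shift passes 62.5 or a number of a turn 0.188, either way. A call with a gripper value outside its range is refused whole. "fingers" is the finger opening in mm, from 0 to 85.4, set as the call begins (left out, the last holds). The fingers move at their own pace and stop on an object; "grip_force" is the grip in N (left out, the last holds). Time passes only in rows, so rows that do not move let the fingers close, or fill a call up. It gives the time, the measured TCP pose, the force, the opening and the grip force at its end, in the units of the state.
- sense(): the state, without advancing time (a new reading comes with each control period).
- eyes.snapshot(name): name is "scene" or "side" or "wrist"; returns (picture, depth): 420x560x3 uint8, red, green, blue; 420x560 float32, mm along the optical axis (not along the pixel's ray), 0 where there is no reading.
- eyes.get_calibration(name): a dict with "intrinsics" (3x3 intrinsics, pixels), "R" (3x3) and "t" (3): a world point X has camera coordinates R X + t; the wrist camera has in their place "mount" (4x4, takes a point from camera to tool coordinates, whose origin is the TCP and whose axes are the flange's). Camera axes: x right, y down, z forward; pixel columns grow to the right and rows downward; lengths in mm; the calibration is good to about 2 mm. A picture is of the moment at which its call begins: read the wrist's pose just before it. get_calibration takes no time and is no camera call.
- job.hand_in(): hands the job in; it is judged then, once.
Trained networks look in the newest picture that a camera, given by its name, has taken for a name from the list of things; names that differ only in an ending like _2 or _b are one class to them, and where a whole thing is asked for, a point or a joint stands for the part that bears it (a point fixed in the world has none). Each returns a list of dicts, best first, with "confidence" (0 to 1); they miss things now and then, are a little off and sometimes report something else, mostly with a low value. They report only what shows in the picture. A call takes as long as a camera call. They do not tell look-alikes from the thing itself.
- models.boxes_of(name, camera): "xyz" ([x, y, z] in mm, in world coordinates, good to about 4 mm: the middle of the surface that is visible of it).
- models.cut_out(name, camera): "pixels" (420x560 bool, what is visible of it).
- models.place_of(name, camera): "xyz" ([x, y, z] in mm, in world coordinates, good to about 4 mm: a listed point, or the origin of a listed thing).
The state is a dict: "time": time; "joint_pos": joint angles; "qd": joint speeds; "joint_efforts": joint torques, N m; "tool_pos": TCP position; "tcp_rot": TCP orientation; "ft_force": force on the tool from outside, world axes, zero at the start; "wrist_torque": the same for the moment, N m; "finger_gap": finger opening in mm; "grip_force": force on a finger pad.
Only numpy, scipy, OpenCV 4.12 (cv2) and the standard library are available. Lean on these libraries where they do the work, as an engineer would, in place of code of your own. Each camera call takes 0.05 s, during which the arm holds its last target. There are 200 camera calls.

## Working session

There is one attempt and no reset: what is moved stays moved. The work goes in short steps, Python scripts to look and compute and a tool call to move; the robot and the scene stay as the last step left them, time stands still between calls to the robot, and variables do not carry over. Pictures are saved under pics/ and viewed, at most 13 in all, crops included, and the job is handed in when it is done.

Besides the shell and the picture viewer there is one more tool, called after "Request:" as name(argument=value, ...), one argument or row to a line, values as JSON. apply_moves: Moves the arm, as the interface text tells. Its arguments: {"type":"object","properties":{"rows":{"type":"array"},"fingers":{"type":"number"},"grip_force":{"type":"number"}},"required":["rows"]}

```bash
mkdir -p pics; cat > h.py <<'E'
import numpy as np, cv2
from bench import sense, eyes, job, models
from scipy.spatial.transform import Rotation as Ro
def snap(name,fn=None):
    s=sense(); p,d=eyes.snapshot(name)
    if fn: cv2.imwrite('pics/'+fn,p[:,:,::-1])
    return s,p,d
def cam(name,s=None):
    c=eyes.get_calibration(name); K=np.array(c['intrinsics'])
    if 'mount' in c:
        T=np.eye(4); T[:3,:3]=Ro.from_euler('xyz',s['tcp_rot'],degrees=True).as_matrix(); T[:3,3]=s['tool_pos']
        W=T@np.array(c['mount'])
    else:
        W=np.eye(4); R=np.array(c['R']); W[:3,:3]=R.T; W[:3,3]=-R.T@np.array(c['t'])
    return K,W
def cloud(d,K,W):
    v,u=np.mgrid[:d.shape[0],:d.shape[1]]
    P=np.stack([(u-K[0,2])/K[0,0]*d,(v-K[1,2])/K[1,1]*d,d],-1)
    return P@W[:3,:3].T+W[:3,3]
def pix(X,K,W):
    c=W[:3,:3].T@(np.array(X)-W[:3,3]); q=K@c; return (q[:2]/q[2]).round(0)
E
python3 - <<'E'
from h import *
s,p,d=snap('scene','s1.png'); print(s)
K,W=cam('scene'); 
for n in ['red_key_grip','blue_key_grip','loop_leg']:
    for r in models.place_of(n,'scene'): print(n,r['confidence'],np.round(r['xyz'],1),pix(r['xyz'],K,W))
s,p2,d=snap('wrist','w1.png'); s,p3,d=snap('side')
cv2.imwrite('pics/m1.png',np.hstack([cv2.resize(x,(400,300)) for x in (p2,p3)])[:,:,::-1])
E
```

```text
{'time': 0.0, 'joint_pos': array([-4.89315086e+00,  7.51716714e+00,  8.53298420e+01,  2.08788680e-04,
        8.72610747e+01, -4.89219105e+00]), 'qd': array([ 0.04821758,  0.02132173, -0.03262457,  0.03584454, -0.0246711 ,
       -0.01203007]), 'joint_efforts': array([-1.90700346e-03, -5.69404185e+01, -5.00557995e+01, -2.19391650e-04,
        1.44415747e-02,  7.24149572e-05]), 'tool_pos': array([5.99402520e+02, 7.39550321e-02, 2.06717613e+02]), 'tcp_rot': array([-1.79892328e+02, -9.42528350e-03,  8.99990212e+01]), 'ft_force': array([-0.41268482, -0.11222241, -0.14764522]), 'wrist_torque': array([-0.00915859,  0.03072449,  0.0279755 ]), 'grip_force': 0.0, 'finger_gap': 85.52791912811493}
red_key_grip 0.94 [ 406.1 -272.4   27.8] [380. 260.]
blue_key_grip 0.85 [425.8  24.1  23.3] [288. 223.]
loop_leg 0.67 [435.1 426.7  25.8] [196. 186.]
```

View pics/s1.png

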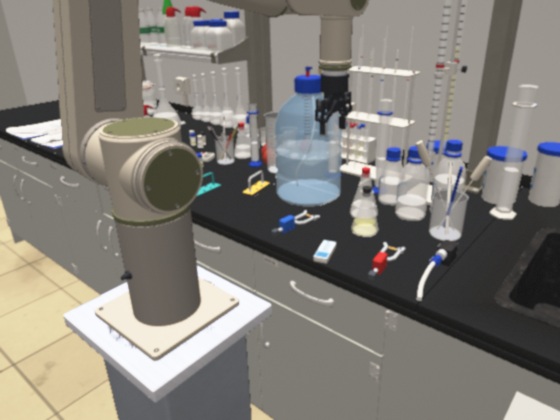

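View pics/m1.png

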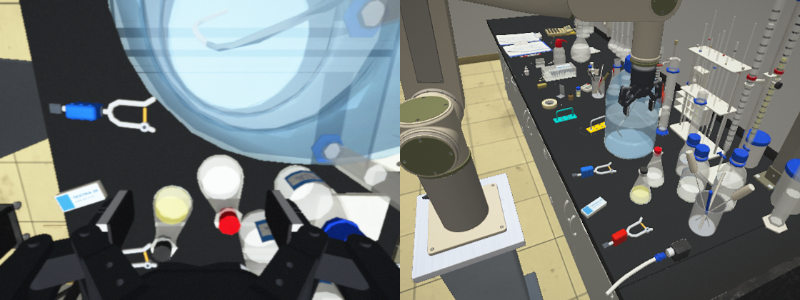

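The red key is at (380,260) in the scene picture; its look-alike is the blue key at (288,223). The yellow-plate loop is at (258,185). The network's loop_leg hit at (196,186) is the turquoise look-alike at about (205,187), so I reject it. Next I measure the yellow loop and take a close crop.

```bash
python3 - <<'E'
from h import *
crops=[]
for n in ['scene','side']:
    s,p,d=snap(n); K,W=cam(n); C=cloud(d,K,W)
    hsv=cv2.cvtColor(p,cv2.COLOR_RGB2HSV)
    w=(d>0)&(C[...,2]>-5)&(C[...,2]<60)&(C[...,0]>350)&(C[...,0]<650)
    for nm,lo,hi in [('yellow',18,30),('red',0,5),('turq',85,95),('blue',102,118)]:
        m=w&(hsv[...,0]>=lo)&(hsv[...,0]<=hi)&(hsv[...,1]>170)&(hsv[...,2]>90)
        l,lab,st,ce=cv2.connectedComponentsWithStats(m.astype(np.uint8))
        for i in range(1,l):
            if st[i,4]>25:
                Q=C[lab==i]; r=cv2.minAreaRect(Q[:,:2].astype(np.float32))
                print(n,nm,st[i,4],ce[i].round(),np.median(Q,0).round(),'rect',np.round(r[0]),np.round(r[1]),round(r[2]))
    # obstacles: high points on path
    for nm in ['loop_leg','red_key_grip']:
        print(n,nm,[(round(r['confidence'],2),np.round(r['xyz'],1),pix(r['xyz'],K,W)) for r in models.place_of(nm,n)])
    m=(d>0)&(C[...,2]>60)&(C[...,2]<500)&(C[...,0]>300)&(C[...,0]<700)&(abs(C[...,1])<450)
    for y in range(-450,450,50):
        q=C[m&(C[...,1]>=y)&(C[...,1]<y+50)]
        if len(q): print(y,len(q),'xmin',np.percentile(q[:,0],3).round(),'zmax',q[:,2].max().round())
    u,v=pix([470,270,20],K,W).astype(int); a=p[v-35:v+35,u-45:u+45]
    u,v=pix([420,-265,20],K,W).astype(int); b=p[v-35:v+35,u-45:u+45]
    crops.append(np.hstack([cv2.resize(x,(400,300),interpolation=cv2.INTER_CUBIC) for x in (a,b)]))
cv2.imwrite('pics/c1.png',np.vstack(crops)[:,:,::-1])
E
```

```text
scene red 186 [380. 261.] [ 391. -280.   34.] rect [ 427. -262.] [104.  28.] 26
scene blue 157 [287. 223.] [414.  16.  30.] rect [446.  46.] [114.  35.] 39
scene blue 44 [437. 259.] [ 467. -385.   42.] rect [ 503. -373.] [101.  16.] 17
scene loop_leg [(0.57, array([550.3, 299.1,  26.1]), array([248., 185.])), (0.53, array([433.6, 426.5,  24.8]), array([196., 187.]))]
scene red_key_grip [(0.69, array([ 408.3, -275. ,   27.4]), array([381., 260.])), (0.57, array([425. ,  22.4,  25.9]), array([288., 222.]))]
-400 594 xmin 602.0 zmax 224.0
-350 534 xmin 623.0 zmax 170.0
-300 364 xmin 606.0 zmax 261.0
-250 703 xmin 667.0 zmax 259.0
-200 586 xmin 532.0 zmax 208.0
-150 243 xmin 529.0 zmax 146.0
-100 180 xmin 609.0 zmax 148.0
-50 2183 xmin 531.0 zmax 500.0
0 2097 xmin 533.0 zmax 500.0
50 1907 xmin 555.0 zmax 379.0
100 1654 xmin 549.0 zmax 407.0
150 606 xmin 553.0 zmax 378.0
200 19 xmin 580.0 zmax 250.0
side yellow 173 [275. 178.] [582. 296.   5.] rect [587. 301.] [105.  45.] 12
side red 345 [307. 332.] [ 404. -282.   35.] rect [ 406. -276.] [44. 22.] 9
side turq 276 [230. 162.] [474. 426.   6.] rect [472. 456.] [110.  99.] 5
side blue 239 [261. 240.] [422.  15.  31.] rect [424.  22.] [23. 45.] 87
side blue 143 [364. 359.] [ 470. -385.   42.] rect [ 473. -383.] [20. 31.] 77
side loop_leg [(0.68, array([549.9, 294.9,  25.4]), array([266., 175.])), (0.65, array([431.9, 429.1,  23.2]), array([218., 162.]))]
side red_key_grip [(0.81, array([ 405.9, -270.7,   24.4]), array([306., 329.]))]
-400 857 xmin 606.0 zmax 225.0
-350 598 xmin 627.0 zmax 164.0
-300 656 xmin 609.0 zmax 263.0
-250 662 xmin 622.0 zmax 261.0
-200 578 xmin 535.0 zmax 209.0
-150 481 xmin 533.0 zmax 148.0
-100 220 xmin 612.0 zmax 148.0
-50 3660 xmin 536.0 zmax 500.0
0 2950 xmin 545.0 zmax 500.0
50 1268 xmin 558.0 zmax 317.0
100 1256 xmin 553.0 zmax 379.0
150 226 xmin 556.0 zmax 379.0
```

View pics/c1.png

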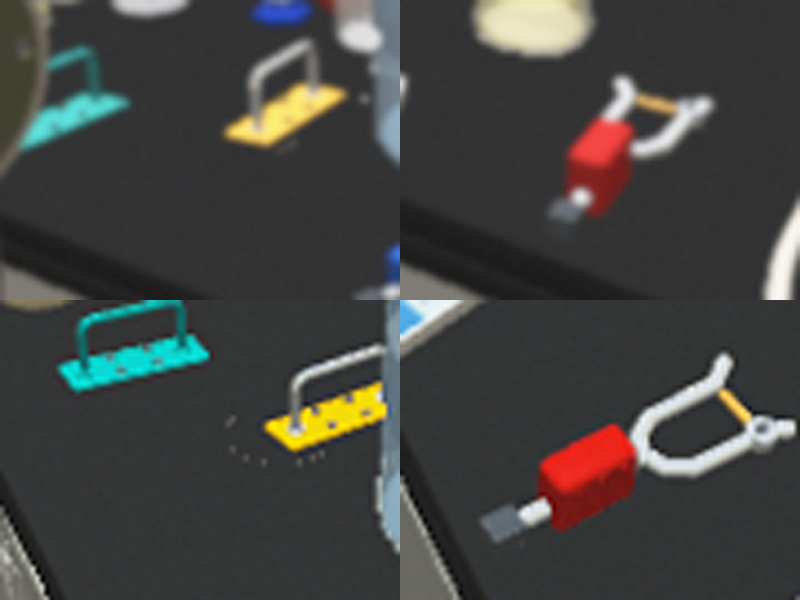

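The crops show the steel loop on the yellow plate, with its near leg at scene (248,185), and the red key with its mouth and brass gate pointing away from the robot, slightly left. The red key at (380,260) and the yellow loop are the ones I want. I move up and back from the carboy first, then over the red key.

Request:
apply_moves(
  rows=[
    [0,-60,-10,0,0,0],
    [0,-62,-10,0,0,0.1],
    [0,-62,-10,0,0,0],
    [-50,-5,0,0,0,0.18],
    [-50,-14,0,0,0,0.18],
  ],
  fingers=85,
  grip_force=70,
)

```text
time: 1.23
tool_pos: [379.3, -87.9, 238.4]
tcp_rot: [179.8, -0.0, 63.4]
ft_force: [0.1, -0.2, 0.3]
finger_gap: 85.0
grip_force: 0.0
```

```bash
cat >> h.py <<'E'
def plan(wps,nrow):
    """world waypoint list (x,y,z,yaw deg) -> rows; tool straight down; nrow per leg"""
    s=sense(); cur=np.array([*s['tool_pos'],s['tcp_rot'][2]]); print('now',cur.round(1),'t',s['time'],s['ft_force'].round(1),s['finger_gap'])
    for w,n in zip(wps,nrow):
        w=np.array(w,float); a=cur.copy()
        for k in range(n):
            b=a+(w-a)*(k+1)/n; dw=b-cur; y=np.radians(cur[3]); c,s_=np.cos(y),np.sin(y)
            print([round(float(v),3 if i==5 else 1) for i,v in enumerate([c*dw[0]+s_*dw[1], s_*dw[0]-c*dw[1], -dw[2],0,0,-np.radians(dw[3])])]); cur=b
E
python3 -c "
from h import *
plan([(375,-270,200,9)],[6])"
```

```text
now [379.3 -87.9 238.4  63.4] t 1.225 [ 0.1 -0.2  0.3] 84.99604581578987
[-27.5, 12.9, 6.4, 0.0, 0.0, 0.158]
[-25.1, 17.1, 6.4, 0.0, 0.0, 0.158]
[-22.1, 20.8, 6.4, 0.0, 0.0, 0.158]
[-18.5, 24.1, 6.4, 0.0, 0.0, 0.158]
[-14.5, 26.7, 6.4, 0.0, 0.0, 0.158]
[-10.1, 28.6, 6.4, 0.0, 0.0, 0.158]
```

Request:
apply_moves(
  rows=[
    [-32,17,8,0,0,0.185],
    [-29,21,8,0,0,0.185],
    [-25,26,8,0,0,0.185],
    [-20,30,8,0,0,0.185],
    [-14,33,8,0,0,0.185],
  ],
)

```text
time: 1.85
tool_pos: [376.8, -268.5, 197.7]
tcp_rot: [180.0, -0.0, 10.3]
ft_force: [1.0, 0.0, 0.6]
finger_gap: 85.1
grip_force: 0.0
```

```bash
python3 - <<'E'
from h import *
s,p,d=snap('wrist','w2.png'); print(s['tool_pos'],s['tcp_rot']); K,W=cam('wrist',s)
C=cloud(d,K,W); hsv=cv2.cvtColor(p,cv2.COLOR_RGB2HSV)
m=(d>0)&((hsv[...,0]<=5)|(hsv[...,0]>175))&(hsv[...,1]>170)&(hsv[...,2]>90)&(C[...,2]>34)&(C[...,2]<44)&(C[...,0]<470)
Q=C[m]; print(len(Q),np.median(Q,0)); print(cv2.minAreaRect(Q[:,:2].astype(np.float32)))
print([(r['confidence'],np.round(r['xyz'],1),pix(r['xyz'],K,W)) for r in models.place_of('red_key_grip','wrist')])
m=(d>0)&(hsv[...,1]<60)&(C[...,2]>8)&(C[...,2]<25)&(abs(C[...,0]-440)<95)&(abs(C[...,1]+265)<60)
Q=C[m]; print('steel',len(Q)); print(cv2.minAreaRect(Q[:,:2].astype(np.float32)))
E
```

```text
[ 376.78595323 -268.50569528  197.71409866] [ 1.79970901e+02 -2.97424276e-02  1.02859108e+01]
880 [ 406.72198344 -270.96080781   37.93484321]
((405.57135009765625, -271.46856689453125), (45.57817840576172, 23.459854125976562), 7.973556041717529)
[(0.65, array([ 404.4, -273.5,   25.2]), array([289., 157.]))]
steel 1824
((430.49652099609375, -266.7353820800781), (162.14735412597656, 55.897308349609375), 8.04323959350586)
```

View pics/w2.png

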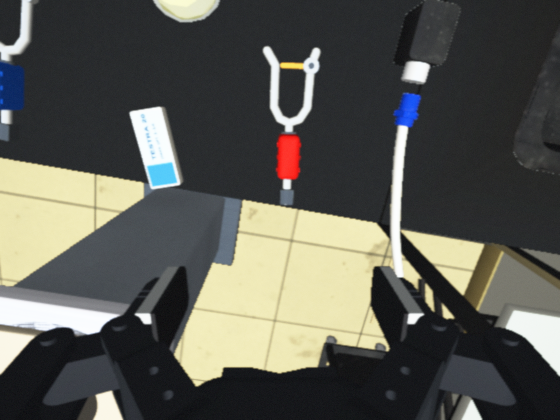

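Wrist view: the red key is at (289,157), mouth upward, with the gate at (293,66). The bench around it is clear, with the card at (155,148) and the hose at (400,180). I descend and grasp.

```bash
python3 -c "
from h import *
plan([(405.4,-271,150,8),(405.4,-271,7,8)],[2,4])"
```

```text
now [ 375.9 -269.6  196.7   10.2] t 1.95 [-0.7  0.5  0.8] 84.81355536264493
[14.4, 3.3, 23.4, 0.0, 0.0, 0.019]
[14.4, 3.0, 23.4, 0.0, 0.0, 0.019]
[0.0, 0.0, 35.8, 0.0, 0.0, -0.0]
[0.0, 0.0, 35.8, 0.0, 0.0, -0.0]
[0.0, 0.0, 35.8, 0.0, 0.0, -0.0]
[0.0, 0.0, 35.8, 0.0, 0.0, -0.0]
```

Request:
apply_moves(
  rows=[
    [14.5,3,30,0,0,0.02],
    [14.5,3,35,0,0,0.019],
    [0,0,45,0,0,0],
    [0,0,40,0,0,0],
    [0,0,25,0,0,0],
  ],
)

```text
time: 2.58
tool_pos: [405.7, -266.6, 20.7]
tcp_rot: [-179.9, 0.1, 8.5]
ft_force: [-0.5, 0.2, -0.1]
finger_gap: 85.5
grip_force: 0.0
```

```bash
python3 -c "
from h import *
plan([(405.4,-271,7,8)],[1])"
```

```text
now [ 405.7 -266.6   20.7    8.5] t 2.575 [-0.5  0.2 -0.1] 85.46957957321763
[-0.9, 4.3, 13.7, 0.0, 0.0, 0.009]
```

Request:
apply_moves(
  rows=[
    [0,2,10,0,0,0.008],
    [0,1,3,0,0,0],
    [0,0,0,0,0,0],
    [0,0,0,0,0,0],
    [0,0,0,0,0,0],
  ],
)

```text
time: 3.2
tool_pos: [407.4, -271.4, 10.5]
tcp_rot: [179.9, -0.1, 8.0]
ft_force: [0.3, -0.3, -0.3]
finger_gap: 84.9
grip_force: 0.0
```

```bash
python3 - <<'E'
from h import *
snap('side'); plan([(405.4,-271,7,8)],[1])
s,p,d=snap('wrist'); K,W=cam('wrist',s);print(pix([405.4,-271,38],K,W))
a=p; s,p,d=snap('side'); K,W=cam('side'); u,v=pix([415,-270,30],K,W).astype(int)
cv2.imwrite('pics/c2.png',np.hstack([cv2.resize(a,(400,300)),cv2.resize(p[v-75:v+75,u-100:u+100],(400,300))])[:,:,::-1])
E
```

```text
now [ 407.3 -271.3   10.3    8. ] t 3.25 [-0.9  0.1  0.1] 84.94313917823692
[-1.8, -0.5, 3.3, 0.0, 0.0, -0.001]
[280. 278.]
```

View pics/c2.png

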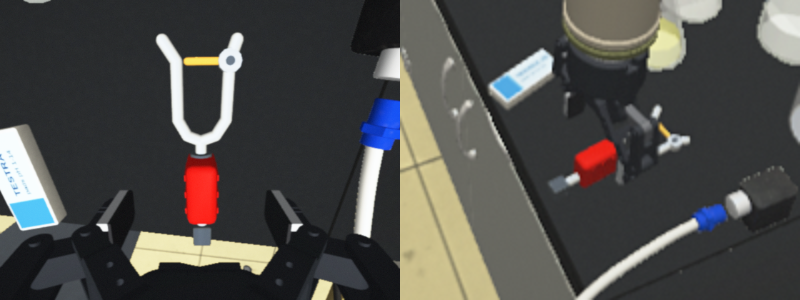

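The key is centred between the fingers: the block is at (202,190) in the half-size wrist view, pointing straight ahead. I close now.

Request:
apply_moves(
  rows=[
    [-1.8,0,3.3,0,0,0],
    [0,0,0,0,0,0],
    [0,0,0,0,0,0],
    [0,0,0,0,0,0],
    [0,0,0,0,0,0],
  ],
  fingers=5,
  grip_force=70,
)

```text
time: 3.98
tool_pos: [405.3, -271.5, 6.7]
tcp_rot: [180.0, -0.0, 8.0]
ft_force: [-0.6, 0.4, 2.3]
finger_gap: 19.8
grip_force: 69.2
```

Request:
apply_moves(
  rows=[
    [0,0,0,0,0,0],
    [0,0,0,0,0,0],
    [0,0,-10,0,0,0],
    [0,0,-30,0,0,0],
    [0,0,-50,0,0,0],
  ],
)

```text
time: 4.6
tool_pos: [403.2, -269.5, 95.2]
tcp_rot: [-179.8, 0.2, 8.0]
ft_force: [0.7, -1.0, -1.9]
finger_gap: 19.6
grip_force: 68.8
```

```bash
python3 -c "
from h import *
plan([(450,260,110,12)],[10])"
```

```text
now [ 403.2 -269.5   95.2    8. ] t 4.6 [ 0.7 -1.  -1.9] 19.645303123167253
[12.0, -51.8, -1.5, 0.0, 0.0, -0.007]
[12.3, -51.7, -1.5, 0.0, 0.0, -0.007]
[12.7, -51.6, -1.5, 0.0, 0.0, -0.007]
[13.1, -51.5, -1.5, 0.0, 0.0, -0.007]
[13.4, -51.4, -1.5, 0.0, 0.0, -0.007]
[13.8, -51.3, -1.5, 0.0, 0.0, -0.007]
[14.1, -51.2, -1.5, 0.0, 0.0, -0.007]
[14.5, -51.1, -1.5, 0.0, 0.0, -0.007]
[14.9, -51.0, -1.5, 0.0, 0.0, -0.007]
[15.2, -50.9, -1.5, 0.0, 0.0, -0.007]
```

Request:
apply_moves(
  rows=[
    [7.3,-51.5,-5,0,0,0],
    [7.3,-51.5,-5,0,0,0],
    [7.3,-51.5,0,0,0,0],
    [7.3,-51.5,0,0,0,0],
    [7.3,-51.5,0,0,0,0],
  ],
)

```text
time: 5.22
tool_pos: [405.0, -9.4, 106.5]
tcp_rot: [-180.0, -0.0, 7.9]
ft_force: [1.3, -0.4, -3.4]
finger_gap: 19.4
grip_force: 69.1
```

Request:
apply_moves(
  rows=[
    [7.3,-51.5,0,0,0,0],
    [7.3,-51.5,0,0,0,0],
    [7.3,-51.5,0,0,0,0],
    [7.3,-51.5,0,0,0,0],
    [7.3,-51.5,0,0,0,0],
  ],
)

```text
time: 5.85
tool_pos: [405.5, 250.6, 106.4]
tcp_rot: [180.0, 0.0, 8.0]
ft_force: [1.1, -1.0, -2.4]
finger_gap: 19.4
grip_force: 69.1
```

```bash
python3 - <<'E'
from h import *
snap('side')
s,p,d=snap('wrist','w3.png'); print(s['tool_pos'],s['tcp_rot'],s['finger_gap']); K,W=cam('wrist',s)
C=cloud(d,K,W); hsv=cv2.cvtColor(p,cv2.COLOR_RGB2HSV)
m=(d>0)&(hsv[...,0]>=18)&(hsv[...,0]<=30)&(hsv[...,1]>150)&(hsv[...,2]>90)&(C[...,2]>-8)&(C[...,2]<14)&(C[...,0]>500)
Q=C[m]; print(len(Q),np.median(Q,0)); print(cv2.minAreaRect(Q[:,:2].astype(np.float32)))
print([(r['confidence'],np.round(r['xyz'],1),pix(r['xyz'],K,W)) for r in models.place_of('loop_leg','wrist')])
print('key',[(r['confidence'],np.round(r['xyz'],1),pix(r['xyz'],K,W)) for r in models.place_of('red_key_grip','wrist')])
m=(d>0)&(hsv[...,1]<70)&(C[...,2]>40)&(C[...,2]<60)&(abs(C[...,0]-590)<70)&(abs(C[...,1]-300)<50)
Q=C[m]; print('bar',len(Q));
if len(Q)>5: print(cv2.minAreaRect(Q[:,:2].astype(np.float32)))
E
```

```text
[404.99185876 256.21071959 106.71079105] [-1.79745756e+02 -3.27439056e-02  8.05516506e+00] 19.54903353937839
1311 [542.5150444  294.463387     4.19914298]
((529.2024536132812, 292.77557373046875), (51.286293029785156, 40.47980880737305), 8.287604331970215)
[(0.77, array([434.4, 431.6,  22.7]), array([ 62., 139.]))]
key []
bar 0
```

View pics/w3.png

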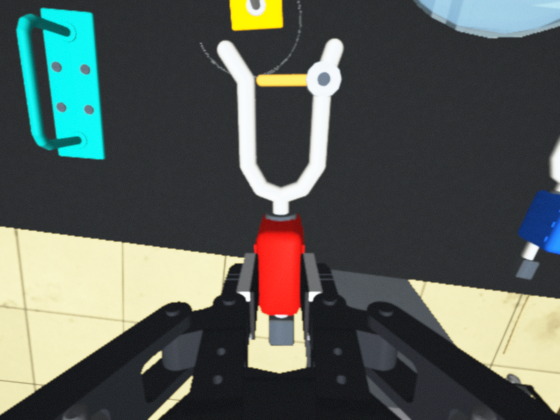

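The wrist view shows the held red key with its gate at (290,80), the near edge of the yellow plate with the leg foot at (255,5), and the turquoise loop at (70,85), which is not wanted. The plate is cut off at the top of the image, so I back up and rise to see all of it.

Request:
apply_moves(
  rows=[
    [-10,0,-20,0,0,0],
    [-15,0,-30,0,0,0],
    [-15,0,-30,0,0,0],
    [0,0,-20,0,0,0],
    [0,0,0,0,0,0],
  ],
)

```text
time: 6.68
tool_pos: [367.6, 242.8, 208.1]
tcp_rot: [-179.9, -0.2, 7.9]
ft_force: [1.1, -0.8, -2.6]
finger_gap: 19.9
grip_force: 69.6
```

```bash
python3 - <<'E'
from h import *
snap('side')
s,p,d=snap('wrist','w4.png'); print(s['tool_pos'],s['tcp_rot'],s['finger_gap']); K,W=cam('wrist',s)
C=cloud(d,K,W); hsv=cv2.cvtColor(p,cv2.COLOR_RGB2HSV)
m=(d>0)&(hsv[...,0]>=18)&(hsv[...,0]<=32)&(hsv[...,1]>150)&(hsv[...,2]>90)&(C[...,2]>-8)&(C[...,2]<14)&(C[...,0]>515)&(abs(C[...,1]-300)<60)
Q=C[m]; print(len(Q),np.median(Q,0)); print(cv2.minAreaRect(Q[:,:2].astype(np.float32)))
print([(r['confidence'],np.round(r['xyz'],1),pix(r['xyz'],K,W)) for r in models.place_of('loop_leg','wrist')])
m=(d>0)&(hsv[...,1]<90)&(C[...,2]>46)&(C[...,2]<60)&(abs(C[...,0]-590)<70)&(abs(C[...,1]-305)<30)
Q=C[m]; print('bar',len(Q))
if len(Q)>5:
    print(cv2.minAreaRect(Q[:,:2].astype(np.float32)),np.median(Q,0))
    f=cv2.fitLine(Q[:,:2].astype(np.float32),cv2.DIST_HUBER,0,.01,.01).ravel(); print(f,np.degrees(np.arctan2(f[1],f[0])))
    print(np.percentile(Q[:,:2]@f[:2],[1,99]), f[2:]@f[:2])
# hook in hand: white, above z
m=(d>0)&(hsv[...,1]<60)&(hsv[...,2]>120)&(C[...,2]>150)&(C[...,2]<220)&(C[...,0]>395)
Q=C[m]; print('hook',len(Q),np.median(Q[:,2])); print(cv2.minAreaRect(Q[:,:2].astype(np.float32)))
m=(d>0)&(hsv[...,0]>=15)&(hsv[...,0]<=32)&(hsv[...,1]>120)&(C[...,2]>150)
Q=C[m]; print('gate',len(Q),np.median(Q,0))
E
```

```text
[367.01055439 242.62980062 206.56985677] [-1.79988725e+02 -6.54463901e-02  7.87377673e+00] 19.648828782390336
355 [538.16477022 295.04172402   4.00663492]
((538.3880004882812, 294.05609130859375), (7.948194980621338, 40.30702590942383), 9.13028335571289)
[(0.77, array([435.3, 436.3,  22.8]), array([104.,  90.]))]
bar 0
hook 6397 216.3138542209861
((433.730712890625, 252.5829315185547), (79.27938842773438, 56.878971099853516), 8.524002075195312)
gate 570 [456.34346539 254.93899041 214.85434927]
```

View pics/w4.png

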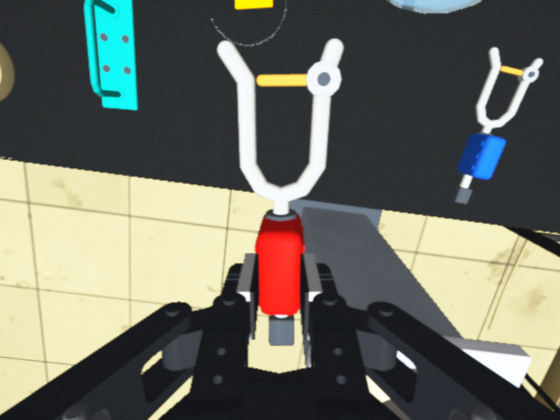

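Backing off hid the loop further. I go forward with the key offset to the left, so the loop shows to the right of the hook.

Request:
apply_moves(
  rows=[
    [10,-25,0,0,0,0],
    [35,-25,0,0,0,0],
    [40,-20,0,0,0,0],
    [30,0,0,0,0,0],
    [0,0,0,0,0,0],
  ],
)

```text
time: 7.45
tool_pos: [471.4, 327.9, 203.7]
tcp_rot: [179.9, 0.2, 7.9]
ft_force: [-0.1, 0.2, -2.9]
finger_gap: 19.5
grip_force: 69.7
```

```bash
cat > loop.py <<'E'
from h import *
snap('side')
s,p,d=snap('wrist','w5.png'); print(s['tool_pos'],s['tcp_rot'],s['finger_gap']); K,W=cam('wrist',s)
C=cloud(d,K,W); hsv=cv2.cvtColor(p,cv2.COLOR_RGB2HSV)
m=(d>0)&(hsv[...,0]>=18)&(hsv[...,0]<=32)&(hsv[...,1]>150)&(hsv[...,2]>90)&(C[...,2]>-8)&(C[...,2]<14)&(C[...,0]>515)&(abs(C[...,1]-305)<60)
Q=C[m]; print(len(Q),np.median(Q,0)); r=cv2.minAreaRect(Q[:,:2].astype(np.float32)); print(r); print(cv2.boxPoints(r).round(1).tolist())
print([(r['confidence'],np.round(r['xyz'],1),pix(r['xyz'],K,W)) for r in models.place_of('loop_leg','wrist')])
m=(d>0)&(hsv[...,1]<90)&(C[...,2]>46)&(C[...,2]<60)&(abs(C[...,0]-590)<70)&(abs(C[...,1]-305)<40)
Q=C[m]; print('bar',len(Q))
if len(Q)>5:
    print(np.median(Q,0))
    f=cv2.fitLine(Q[:,:2].astype(np.float32),cv2.DIST_HUBER,0,.01,.01).ravel(); print(f,np.degrees(np.arctan2(f[1],f[0])))
    t=np.percentile((Q[:,:2]-f[2:])@f[:2],[1,99]); print([f[2:]+k*f[:2] for k in t])
E
python3 loop.py
```

```text
[470.38252454 327.80200054 204.02187605] [179.91342909   0.21898828   7.90033463] 20.06446334277607
2024 [607.74501506 313.23930611   4.12400189]
((585.6596069335938, 323.58251953125), (112.3892822265625, 80.7164077758789), 11.095155715942383)
[[522.7000122070312, 352.3999938964844], [538.2999877929688, 273.20001220703125], [648.5999755859375, 294.79998779296875], [633.0, 374.0]]
[(0.59, array([433.4, 430.9,  23.8]), array([185., 199.])), (0.31, array([420.1,  25.3,  26.8]), array([525., 255.]))]
bar 251
[615.50891123 309.43937857  51.84974125]
[9.9258167e-01 1.2157971e-01 6.1621088e+02 3.0984610e+02] 6.983281
[array([597.21016743, 307.51873404]), array([629.11355012, 311.42652727])]
```

View pics/w5.png

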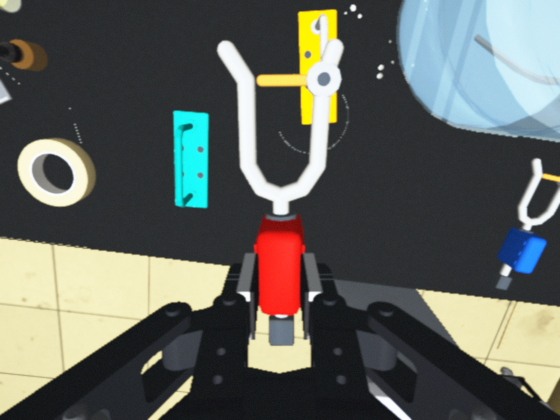

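The plate is visible with corners at about (299,12), (336,10), (338,122) and (303,124). The hook covers part of it, so I fit its side and end edges by ray casting to z=4.

```bash
cat > ed.py <<'E'
from h import *
import sys
p=cv2.imread('pics/w5.png')[:,:,::-1]
s={'tool_pos':np.array([470.4,327.8,204.0]),'tcp_rot':np.array([179.95,0.1,7.9])}
K,W=cam('wrist',s); hsv=cv2.cvtColor(np.ascontiguousarray(p),cv2.COLOR_RGB2HSV)
m=((hsv[...,0]>=18)&(hsv[...,0]<=32)&(hsv[...,1]>150)&(hsv[...,2]>90))
m[:, :290]=0; m[:,345:]=0; m[:5]=0; m[132:]=0
def ray(u,v,z):
    r=W[:3,:3]@np.linalg.inv(K)@np.array([u,v,1]); return W[:3,3]+r*(z-W[2,3])/r[2]
v=np.arange(15,121); clean=[k for k in v if not(66<k<96)]
L=np.array([ray(np.where(m[k])[0][0]-.5,k,4)[:2] for k in clean])
R=np.array([ray(np.where(m[k])[0][-1]+.5,k,4)[:2] for k in v if 100<k or k<36])
cols=range(304,316); B=np.array([ray(c,np.where(m[:,c])[0][-1]+.5,4)[:2] for c in range(308,336)])
T=np.array([ray(c,np.where(m[:,c])[0][0]-.5,4)[:2] for c in range(303,316)])
for n,q in zip('LRBT',(L,R,B,T)):
    f=cv2.fitLine(q.astype(np.float32),cv2.DIST_HUBER,0,.01,.01).ravel(); print(n,f.round(3),round(np.degrees(np.arctan2(f[1],f[0])),2))
a=np.radians(float(sys.argv[1])) if len(sys.argv)>1 else np.radians(9.7)
e=np.array([np.cos(a),np.sin(a)]); g=np.array([-e[1],e[0]])
l,r,b,t=np.median(L@g),np.median(R@g),np.median(B@e),np.median(T@e)
print('width',l-r,'len',t-b); leg=(b+15)*e+(l+r)/2*g; print('leg',leg)
hook=[ray(u,v_,204-19-10) for u,v_ in ((291,80),)]
E
python3 ed.py
```

```text
L [9.82000e-01 1.87000e-01 5.94619e+02 3.25335e+02] 10.79
R [9.81000e-01 1.93000e-01 5.94183e+02 2.84577e+02] 11.11
B [9.95000e-01 1.04000e-01 6.09660e+02 3.05307e+02] 5.97
T [ 2.31000e-01 -9.73000e-01  6.42768e+02  3.21891e+02] -76.62
width 39.347892223636364 len 48.37497248164868
leg [611.00692502 308.18257981]
```

```bash
sed -i 's/^cols=.*/B=np.array([ray(c,np.where(m[:,c])[0][-1]+.5,4)[:2] for c in range(304,338) if np.where(m[:,c])[0][-1]>115])/' ed.py; python3 ed.py 11
```

```text
Traceback (most recent call last):
  File "ed.py", line 13, in <module>
    B=np.array([ray(c,np.where(m[:,c])[0][-1]+.5,4)[:2] for c in range(304,338) if np.where(m[:,c])[0][-1]>115])
                                                                                   ~~~~~~~~~~~~~~~~~~~^^^^
IndexError: index -1 is out of bounds for axis 0 with size 0
```

```bash
sed -i 's/range(304,338) if np.where(m\[:,c\])\[0\]\[-1\]>115/range(304,338) if m[116:,c].any()/' ed.py; python3 ed.py 11
```

```text
L [9.82000e-01 1.87000e-01 5.94619e+02 3.25335e+02] 10.79
R [9.81000e-01 1.93000e-01 5.94183e+02 2.84577e+02] 11.11
B [ 2.13000e-01 -9.77000e-01  5.36485e+02  2.86515e+02] -77.72
T [ 2.31000e-01 -9.73000e-01  6.42768e+02  3.21891e+02] -76.62
width 39.821952688978286 len 110.96475315739212
leg [549.8820158  296.31124317]
```

```bash
python3 -c "
from h import *
plan([(422.4,271,120,11.2),(422.4,271,25,11.2)],[3,2])"
```

```text
now [469.8 328.  205.1   7.9] t 7.6 [-0.5 -0.7 -3.7] 19.560752384421583
[-18.3, 16.6, 28.4, 0.0, 0.0, -0.019]
[-18.6, 16.3, 28.4, 0.0, 0.0, -0.019]
[-18.9, 15.9, 28.4, 0.0, 0.0, -0.019]
[0.0, 0.0, 47.5, 0.0, 0.0, -0.0]
[0.0, 0.0, 47.5, 0.0, 0.0, -0.0]
```

Request:
apply_moves(
  rows=[
    [-18.3,16.6,25,0,0,-0.019],
    [-18.6,16.3,30,0,0,-0.019],
    [-18.9,16,40,0,0,-0.019],
    [0,0,50,0,0,0],
    [0,0,30,0,0,0],
  ],
)

```text
time: 8.22
tool_pos: [420.9, 270.4, 29.0]
tcp_rot: [180.0, 0.1, 11.2]
ft_force: [-0.4, -0.5, -3.7]
finger_gap: 19.0
grip_force: 69.6
```

Request:
apply_moves(
  rows=[
    [0,0,12,0,0,0],
    [0,0,6,0,0,0],
    [0,0,0,0,0,0],
    [0,0,0,0,0,0],
    [0,0,0,0,0,0],
  ],
)

```text
time: 8.85
tool_pos: [424.1, 271.9, 14.4]
tcp_rot: [-180.0, -0.1, 11.2]
ft_force: [-0.1, 0.4, -3.3]
finger_gap: 19.3
grip_force: 69.6
```

```bash
python3 - <<'E'
from h import *
plan([(422.4,271,8.5,11.2)],[1])
s,p,d=snap('wrist','w6.png'); K,W=cam('wrist',s); print(s['tool_pos'],s['tcp_rot'])
print('leg px pred',pix([549.9,296.3,24],K,W),pix([549.9,296.3,4],K,W))
a=cv2.resize(p,(400,300)); s,p,d=snap('side'); K,W=cam('side'); u,v=pix([480,280,30],K,W).astype(int)
cv2.imwrite('pics/c3.png',np.hstack([a,cv2.resize(p[v-60:v+60,u-80:u+80],(400,300),interpolation=cv2.INTER_CUBIC)])[:,:,::-1])
E
```

```text
now [424.1 271.9  14.4  11.2] t 8.85 [-0.1  0.4 -3.3] 19.276558466926613
[-1.9, 0.6, 5.9, 0.0, 0.0, 0.0]
[424.10394408 271.94792969  14.38272203] [-1.79972543e+02 -9.40629575e-02  1.12209147e+01]
leg px pred [283. -17.] [282.  -1.]
```

View pics/c3.png

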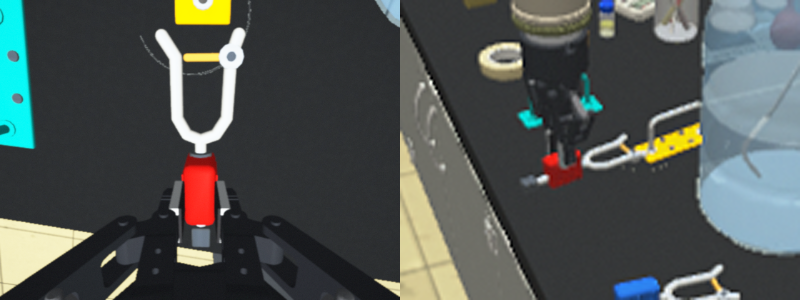

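Wrist view: the leg foot at (203,3) lies straight ahead of the throat centre (about (202,57)) and the plate is parallel to the key. I lower to just above the worktop and push in.

Request:
apply_moves(
  rows=[
    [0,0,4,0,0,0],
    [4,0,2,0,0,0],
    [10,0,0,0,0,0],
    [8,0,0,0,0,0],
    [0,0,0,0,0,0],
  ],
)

```text
time: 9.57
tool_pos: [445.9, 276.0, 7.5]
tcp_rot: [-180.0, -0.0, 11.2]
ft_force: [0.2, -0.3, -3.0]
finger_gap: 19.4
grip_force: 69.7
```

Request:
apply_moves(
  rows=[
    [8,0,0,0,0,0],
    [8,0,0,0,0,0],
    [8,0,0,0,0,0],
    [8,0,0,0,0,0],
    [0,0,0,0,0,0],
  ],
)

```text
time: 10.2
tool_pos: [476.5, 281.0, 6.9]
tcp_rot: [179.9, 0.1, 11.2]
ft_force: [-0.7, -6.5, -3.2]
finger_gap: 19.6
grip_force: 69.9
```

```bash
python3 - <<'E'
from h import *
plan([(500.9,286.6,7.5,11.2)],[1])
s,p,d=snap('wrist'); K,W=cam('wrist',s)
a=cv2.resize(p,(400,300)); s,p,d=snap('side'); K,W=cam('side'); u,v=pix([520,285,30],K,W).astype(int)
cv2.imwrite('pics/c4.png',np.hstack([a,cv2.resize(p[v-48:v+48,u-64:u+64],(400,300),interpolation=cv2.INTER_CUBIC)])[:,:,::-1])
E
```

```text
now [476.5 281.    6.9  11.2] t 10.2 [-0.7 -6.5 -3.2] 19.646126399315136
[25.0, -0.7, -0.6, 0.0, 0.0, -0.0]
```

View pics/c4.png

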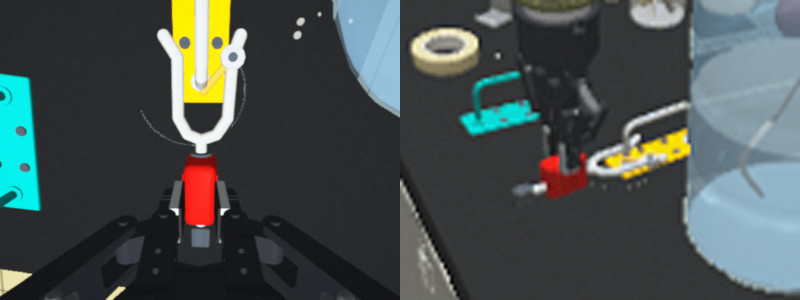

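The leg is inside the throat at (200,88) and the gate is pressed open. I continue to about x=50.

Request:
apply_moves(
  rows=[
    [7,0,0,0,0,0],
    [7,0,0,0,0,0],
    [6,0,0,0,0,0],
    [5,0,0,0,0,0],
    [0,0,0,0,0,0],
  ],
)

```text
time: 10.92
tool_pos: [501.4, 287.1, 7.5]
tcp_rot: [-180.0, -0.0, 11.2]
ft_force: [-0.6, 0.8, -3.5]
finger_gap: 19.5
grip_force: 69.7
```

```bash
python3 - <<'E'
from h import *
plan([(500.9,286.6,7.0,11.2)],[1])
s,p,d=snap('wrist'); cv2.imwrite('pics/c5.png',p[:260,150:410,::-1])
E
```

```text
now [501.4 287.1   7.5  11.2] t 10.925 [-0.6  0.8 -3.5] 19.546298431096638
[-0.6, 0.4, 0.5, 0.0, 0.0, 0.0]
```

View pics/c5.png

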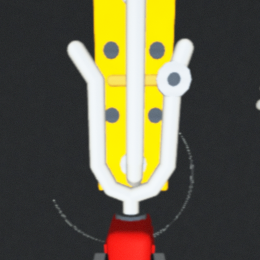

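The gate is shut again at (148,80), with the leg between it and the bow at (133,180), and there is no side force. I set the key down, open the fingers and lift.

Request:
apply_moves(
  rows=[
    [0,0,0.7,0,0,0],
    [0,0,0,0,0,0],
    [0,0,0,0,0,0],
    [0,0,0,0,0,0],
    [0,0,0,0,0,0],
  ],
)

```text
time: 11.6
tool_pos: [500.8, 286.9, 6.8]
tcp_rot: [-180.0, -0.0, 11.2]
ft_force: [-1.1, -0.5, -0.5]
finger_gap: 19.6
grip_force: 69.9
```

Request:
apply_moves(
  rows=[
    [0,0,0,0,0,0],
    [0,0,0,0,0,0],
    [0,0,0,0,0,0],
    [0,0,0,0,0,0],
    [0,0,0,0,0,0],
  ],
  fingers=60,
)

```text
time: 12.22
tool_pos: [500.9, 286.9, 6.7]
tcp_rot: [-180.0, -0.0, 11.2]
ft_force: [-0.8, 0.1, 0.3]
finger_gap: 60.0
grip_force: 0.0
```

Request:
apply_moves(
  rows=[
    [0,0,-10,0,0,0],
    [0,0,-30,0,0,0],
    [0,0,-40,0,0,0],
    [-10,0,-40,0,0,0],
    [0,0,0,0,0,0],
  ],
)

```text
time: 12.85
tool_pos: [493.5, 286.3, 132.1]
tcp_rot: [-179.9, -0.5, 11.2]
ft_force: [0.6, -0.6, 0.1]
finger_gap: 59.8
grip_force: 0.0
```

```bash
python3 - <<'E'
from h import *
snap('side'); s,p,d=snap('wrist'); print(s['tool_pos'],s['ft_force'],s['finger_gap'],s['time']); K,W=cam('wrist',s)
C=cloud(d,K,W); hsv=cv2.cvtColor(p,cv2.COLOR_RGB2HSV)
m=(d>0)&((hsv[...,0]<=5)|(hsv[...,0]>175))&(hsv[...,1]>170)&(hsv[...,2]>90)&(C[...,2]>30)&(C[...,2]<46)
Q=C[m]; print(np.percentile(Q[:,2],[2,50,98])); r=cv2.minAreaRect(Q[:,:2].astype(np.float32)); print(r)
print('leg dist',np.hypot(549.9-r[0][0],296.3-r[0][1]))
cv2.imwrite('pics/c6.png',p[:300,130:430,::-1])
E
```

```text
[492.45494767 285.71778916 129.56093943] [ 0.77660515  0.2227562  -0.42836894] 60.01785828850569 12.9
[32.69211927 37.80928044 39.59976368]
((501.80828857421875, 286.8935852050781), (45.30109786987305, 23.67310905456543), 12.120059967041016)
leg dist 49.00299324688995
```

View pics/c6.png

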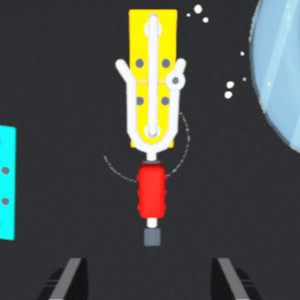

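The key lies flat (block top at 38 mm), the leg is 49 mm from the grip point inside the closed hook, and the gripper is clear. I hand in.

```bash
python3 -c "
from bench import job
print(job.hand_in())"
```

```text
the job is handed in; nothing more can be done
None
```

The red key is clipped onto the near leg of the yellow-plate loop: the gate has sprung shut, the key lies flat with the leg about 49 mm from its grip point, the blue key was left alone, and the job was handed in at about 13 s of the 48 s limit (no verdict was returned).

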